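# Load two steel blanks into a spring magazine

### The arm

A 6-joint arm with a two-finger parallel gripper is mounted at the origin on the work surface. World frame = base frame: x ahead of the robot, y to its left, z up, the work surface at z = 0. Lengths are in m, angles in degrees, forces in N, time in s.
With the tool pointing down it reaches from about 0.25 to 0.775 m from the base axis. Payload 4 kg.
Tool frame: the origin (TCP) lies between the finger pads; the fingertips stand 25 mm ahead of it and the grasp point (between the pads) lies 6 mm ahead of it; x points along the fingers, y is the direction in which the jaws open and shut, and the axes are right-handed (so a half turn about x gives the same grasp; the last joint's range is limited). The gripper opens to 85 mm and grips with 20 to 120 N. Pads are 22 mm wide; open, the fingers measure 114 mm over their backs; the gripper's body (76 mm by 85 mm) begins 54 mm behind the grasp point. The pads swing forward as they close: fully open they stand 13 mm farther back than shut.
Start: joints at [-82.626, 4.996, 78.535, -0, 96.463, -5.907], TCP at [0.126, -0.535, 0.256] pointing down, gripper open.
Joint ranges: [-177.83, 177.83], [-43.37, 116.18], [15.69, 146.23], [-61.86, 241.86], [9.47, 152.12], [-147.06, 147.06]. Speed limits (degrees/s): [159.86, 159.86, 180, 180, 180, 180].

### API

Orientations are given as [roll, pitch, yaw] about the fixed x, y, z axes, in that order (R = Rz(yaw) Ry(pitch) Rx(roll)).
In Python, from workcell import arm gives the robot as it stands.
- The arm moves only by the tool servo_tool, never from a script. Its argument "deltas" is a list of rows, each a list of 4 numbers: the shift along the tool's x, y, z in m, then the turn about the tool's x in degrees. In form: [[dx, dy, dz, spin], ...]. A call has 1 to 12 rows; each row is the pose to reach, as a shift and turn from the pose commanded when the call began, along the tool's axes at that moment; what a row does not reach only later rows make up. A row lasts 1/12 s, in which the tool goes at most 41.7 mm and 7.16 degrees, less where a joint would pass 70% of its speed; a pose out of reach is approached as far as the arm can. A call with a gripper value outside its range is refused whole. "jaw" is the closure in counts, from 0 (fully open) to 255 (shut), set as the call begins (left out, the last holds). The fingers move at their own pace and stop on an object; "squeeze" is the grip in N (left out, the last holds). Time passes only in rows, so rows that repeat a pose let the fingers close. It gives the time, the measured TCP pose, the force and the opening at its end, in the units of the state.
- arm.state(): the state, without advancing time (a new reading comes with each control period).
- arm.camera(name): name is "side" or "top"; returns a dict with "img" (384x512x3 uint8, blue, green, red), "intrinsics" (3x3 intrinsics, pixels), "eye" and "attitude" of the camera in the world. Camera axes: x right, y up, looking along -z (the intrinsics and any distortion apply to the point x, -y, -z); pixel columns grow to the right and rows downward; lengths in m; the calibration is good to about 2 mm. A picture is of the moment at which its call begins. There is no depth.
- arm.hand_in(): hands the job in, once; it reports no verdict.
The state is a dict: "time": time; "joint_pos": joint angles; "dq": joint speeds; "joint_torque": joint torques, N m; "eef_pos": TCP position; "tcp_rot": TCP orientation; "wrist_force": force on the tool from outside, world axes, zero at the start; "torque": the same for the moment, N m; "width": opening from 0.0 (shut) to 1.0 (fully open).
Only numpy, scipy, OpenCV 4.12 (cv2) and the standard library are available. Lean on these libraries where they do the work, as an engineer would, in place of code of your own. Each camera call takes 0.05 s, during which the arm holds its last target.

### The job

Load both long steel blanks into the bench magazine, one at a time: lay each flat in the mouth of the cage and press it down, without forcing it, until it snaps under the two sprung end lips and stays there when let go. Press gently, so that nothing is jammed hard in the magazine or driven hard onto its bottom stop, and leave the short off-cut, the jar and the hammer alone.

Things in the scene. Friction and masses are not known exactly. Their poses are not given: they have to be found in the camera images.
- magazine: Fixed magazine. Origin: centre of the underside of its dark steel base plate (150 x 100 x 12 mm, x along its length). A grey clamp sleeve (56 x 30 mm, top 52 mm high) on it carries an upright cage over the origin. The clamp sets the cage's height anywhere in a 34 mm range, which is NOT reported: find it by feel or sight. Push with less than 25 N.
- mouth_high (a point): Centre of the cage's mouth if the cage is set highest (the real one is 0 to 34 mm lower): 154.5 mm over the bench. Four 3 mm corner angles enclose 75 mm (x) by 35 mm (y); their top 10 mm flares 30 degrees outward, below it they are straight. Each reaches 11 mm along x and 5 mm along y, so the long sides stay open for fingers over the middle 52 mm.
- lips_low (a point): Centre point level with the lips' flat underside if the cage is set lowest (the real one is 0 to 34 mm higher), 95.5 mm over the bench, 25 mm below the mouth. At each x end a sprung lip, 16 mm wide, reaches 6.5 mm in; its upper face slopes 65 degrees. A blank meets it 12 mm above this level, pushes it aside and is held once its top is below this level: 24 mm of push, 8 to 18 N.
- follower (a joint): How far the black follower plate (66 x 22 mm) in the cage is pressed down, m. 0 = empty, plate 1 mm below the lips' underside; about 0.011 with one blank held under the lips, about 0.023 with two; hard bottom stop at 0.026. Spring 7 N at 0, 11 N at the stop, damped. Against the stop never push with over 20 N.
- blank_1: Plain steel blank, flat bar 72 x 32 x 12 mm (x, y, z), about 0.2 kg, lying flat on the bench; origin at the centre of its underside, x along its length.
- blank_2: The other steel blank, the same as blank_1. Either may be loaded first.
- offcut: Short steel off-cut 40 x 32 x 12 mm, not to be loaded; origin at the centre of its underside.
- jar: White screw-top jar, diameter 66 mm, 85 mm high, standing; origin at the centre of its underside.
- hammer: Hammer lying along x; origin at its underside.
Not all that is in view belongs to the job. Leave any green, red or turquoise look-alike of the magazine alone.

How it is judged (in metres and radians):
On the way:
1. one blank alone is held under the lips and let go (value of joint follower between 0.009 and 0.014 m and ((horizontal distance between blank_1 and magazine below 0.005 m and horizontal distance between blank_2 and magazine above 0.05 m and contact force between blank_1 and the fingers below 0.2 N) or (horizontal distance between blank_2 and magazine below 0.005 m and horizontal distance between blank_1 and magazine above 0.05 m and contact force between blank_2 and the fingers below 0.2 N))), for 0.2 s.
At the end, for the whole second after the job is handed in: Both blanks lie flat (within 0.08 rad) and square (within 0.12 rad) in the cage, within 5 mm of its centre line, at rest, and held under the lips by themselves: the follower stays pressed down 21.5 to 25.5 mm (value of joint follower between 0.0215 and 0.0255 m and horizontal distance between each of blank_1, blank_2 and magazine below 0.005 m and angle between each of blank_1, blank_2's own z axis and vertical below 0.08 rad and angle between the x axis of each of blank_1, blank_2 and the x axis of magazine, either way round below 0.12 rad and linear speed of each of blank_1, blank_2 below 0.02 m/s); the robot touches nothing.
It fails at once if the contact forces on the magazine (held blanks included) add up to more than 45 N (contact force between magazine and anything else above 45 N).
It fails at once if the stack is pressed onto the magazine's bottom stop with more than 25 N (value of joint follower above 0.025 m and contact force between magazine and anything else above 25 N).
It fails at once if the off-cut, the jar or the hammer is moved more than 30 mm (distance of any of offcut, jar, hammer from where it was at the start of the episode above 0.03 m).
It also fails if it takes over 67 s, if anything falls off the work surface, if the arm or the gripper's body presses on something with over 40 N, if the wrist force passes 120 N, or if a joint passes its speed limit or range.

## Working session

There is one attempt and no reset: what is moved stays moved. The work goes in short steps, Python scripts to look and compute and a tool call to move; the robot and the scene stay as the last step left them, time stands still between calls to the robot, and variables do not carry over. Pictures are saved under pics/ and viewed, and the job is handed in when it is done.

Besides the shell and the picture viewer there is one more tool, called after ">>>" as a command line: name --pt "numbers of a row" for each row, then --argument value for the rest. servo_tool: Moves the arm, as the interface text tells. Its arguments: {"type":"object","properties":{"deltas":{"type":"array"},"jaw":{"type":"number"},"squeeze":{"type":"number"}},"required":["deltas"]}

```bash
ls; mkdir -p pics
python3 - <<'E'
from workcell import arm
import cv2,pickle
s=arm.state();print(s)
d={}
for n in("side","top"):
    c=arm.camera(n);d[n]=c;cv2.imwrite(f"pics/{n}0.png",c["img"]);print(n,c["intrinsics"],c["eye"],c["attitude"],[k for k in c])
pickle.dump(d,open("cams0.pkl","wb"))
E
```

```text
pics
{'time': 0.0, 'joint_pos': array([-8.26263797e+01,  5.04050158e+00,  7.86254892e+01,  4.58595580e-04,
        9.64627509e+01, -5.90866183e+00]), 'dq': array([-0.03957209, -0.04387033, -0.02859547,  0.01458125, -0.02213407,
        0.0805579 ]), 'joint_torque': array([-8.42384652e-04, -3.51869345e+01, -3.13273394e+01, -8.17524301e-05,
        1.08029810e-02,  5.20917325e-06]), 'eef_pos': array([ 0.12628879, -0.5348494 ,  0.25511919]), 'tcp_rot': array([-96.11151072,  89.87125751,  97.17082255]), 'wrist_force': array([-0.03441945,  0.48552994, -0.08999602]), 'torque': array([ 0.01443268, -0.03281203,  0.02287977]), 'width': 0.99944348913435}
side [[461.98861065   0.         252.67364044]
 [  0.         461.98861065 192.72404561]
 [  0.           0.           1.        ]] [0.46523863 0.90008088 1.03757615] [ 4.47184337e+01  8.09975447e-02 -1.76941011e+02] ['img', 'intrinsics', 'eye', 'attitude']
top [[451.85554238   0.         258.5642532 ]
 [  0.         451.85554238 190.22463841]
 [  0.           0.           1.        ]] [ 0.38122048 -0.0119571   1.38290824] [  7.25638014  -1.1001009  -89.04648886] ['img', 'intrinsics', 'eye', 'attitude']
```

View pics/side0.png

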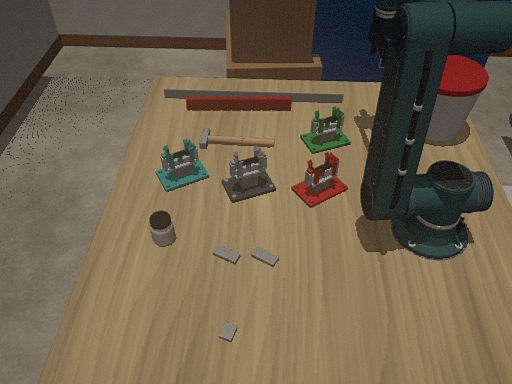

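View pics/top0.png

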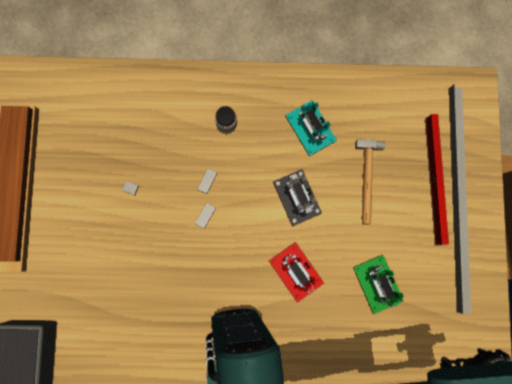

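The side view shows the dark magazine at about (249,175) and the blanks at (226,254) and (264,257). In the top view the magazine is at (298,197), the blanks at (207,181) and (205,216), and the off-cut at (131,188). Next I'll measure these.

```bash
cat > h.py <<'E'
import numpy as np,cv2,pickle
from scipy.spatial.transform import Rotation as Ro
def RT(c): return Ro.from_euler('xyz',c["attitude"],degrees=True).as_matrix(),np.array(c["eye"])
def ray(c,u,v):
    R,e=RT(c);K=c["intrinsics"]
    d=np.array([(u-K[0,2])/K[0,0],-(v-K[1,2])/K[1,1],-1.]);d=R@d
    return e,d/np.linalg.norm(d)
def onz(c,u,v,z):
    e,d=ray(c,u,v);return e+d*(z-e[2])/d[2]
def proj(c,p):
    R,e=RT(c);K=c["intrinsics"];q=R.T@(np.asarray(p,float)-e)
    return np.array([K[0,2]+K[0,0]*q[0]/-q[2],K[1,2]+K[1,1]*q[1]/q[2]])
E
python3 - <<'E'
from h import *
d=pickle.load(open("cams0.pkl","rb"))
for n,x,y,w,h in(("top",190,160,140,80),("side",200,130,100,75),("side",205,240,80,30)):
    im=d[n]["img"][y:y+h,x:x+w]
    cv2.imwrite(f"pics/{n}_{x}_{y}.png",cv2.resize(im,None,fx=min(790//w,590//h),fy=min(790//w,590//h),interpolation=cv2.INTER_CUBIC))
boxes={"top":[(190,165,30,30),(190,200,30,32),(118,176,30,22)],"side":[(205,240,40,26),(247,242,40,28),(212,318,30,28)]}
for n in boxes:
    c=d[n];hsv=cv2.cvtColor(c["img"],cv2.COLOR_BGR2HSV)
    for b in boxes[n]:
        x,y,w,h=b;s=hsv[y:y+h,x:x+w]
        m=((s[...,1]<70)).astype(np.uint8)
        cs,_=cv2.findContours(m,cv2.RETR_EXTERNAL,cv2.CHAIN_APPROX_NONE);k=max(cs,key=cv2.contourArea)
        k=(k.reshape(-1,2)+[x,y]).astype(float)
        P=np.array([onz(c,u,v,0.012)[:2] for u,v in k])*1000
        r=cv2.minAreaRect(P.astype(np.float32));print(n,b,len(k),r, k.min(0),k.max(0))
E
```

```text
top (190, 165, 30, 30) 55 ((583.0172119140625, 123.83592224121094), (30.33327293395996, 70.34569549560547), 65.3050537109375) [198. 169.] [216. 192.]
top (190, 200, 30, 32) 56 ((476.6738586425781, 125.90226745605469), (31.36673927307129, 70.2372817993164), 62.03373336791992) [195. 204.] [214. 227.]
top (118, 176, 30, 22) 38 ((557.1365356445312, 356.1939392089844), (39.8184814453125, 29.771465301513672), 72.62776947021484) [123. 182.] [137. 193.]
side (205, 240, 40, 26) 63 ((581.8301391601562, 126.23906707763672), (37.83030700683594, 75.25623321533203), 65.16034698486328) [213. 244.] [239. 263.]
side (247, 242, 40, 28) 61 ((476.2601013183594, 128.3695831298828), (38.27635955810547, 74.57707214355469), 62.806724548339844) [251. 247.] [278. 266.]
side (212, 318, 30, 28) 52 ((555.6498413085938, 358.4021911621094), (43.838504791259766, 33.2765998840332), 70.67932891845703) [219. 322.] [236. 341.]
```

```bash
ls pics
```

```text
side0.png
side_200_130.png
side_205_240.png
top0.png
top_190_160.png
```

View pics/top_190_160.png

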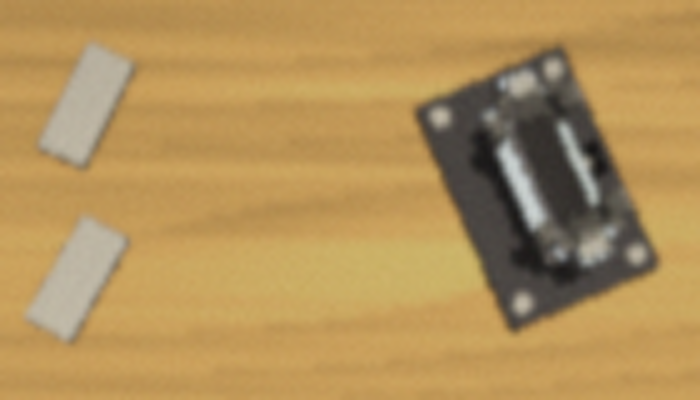

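View pics/side_200_130.png

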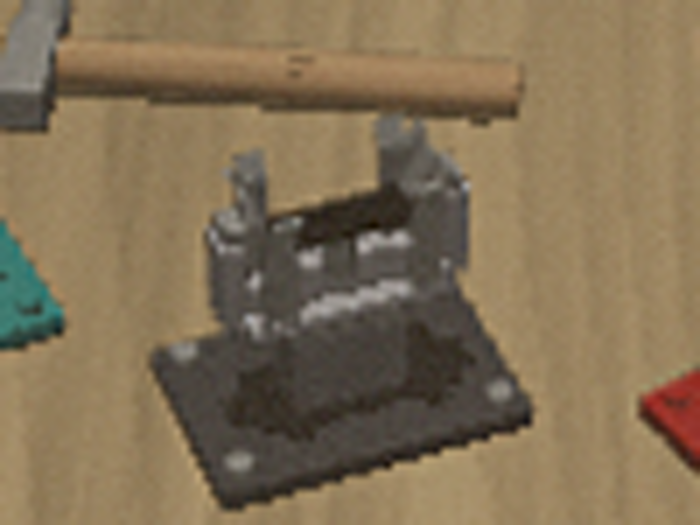

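The top crop shows base-plate corners at crop (563,45), (658,265), (513,330), (415,107), and the cage leaning outward by parallax. The side crop shows the mouth tips at about (247,155) and (400,120), with the dark follower between them.

Run:
```python
from h import *
d=pickle.load(open("cams0.pkl","rb"))
T=d["top"];S=d["side"]
def tp(x,y):return ((x-2)/5+190,(y-2)/5+160)
def sp(x,y):return ((x-3)/7+200,(y-3)/7+130)
C=np.array([onz(T,*tp(*p),0.012) for p in((563,45),(658,265),(513,330),(415,107))])
B=np.array([onz(T,*tp(*p),0.012) for p in((554,68),(637,254),(522,303),(440,117))])
for Q in(C,B):
    print(Q.mean(0)*1000,[np.linalg.norm(Q[i]-Q[(i+1)%4])*1000 for i in range(4)])
    for a,b in((0,1),(3,2)):v=Q[b]-Q[a];print(np.degrees(np.arctan2(v[1],v[0])))
    for a,b in((0,3),(1,2)):v=Q[b]-Q[a];print(np.degrees(np.arctan2(v[1],v[0]))-90)
Bs=np.array([onz(S,*sp(*p),0.012) for p in((185,350),(240,460),(500,390))])
print(((Bs[0]+Bs[2])/2)*1000, np.linalg.norm(Bs[0]-Bs[1]),np.linalg.norm(Bs[2]-Bs[1]));v=Bs[2]-Bs[1];print(np.degrees(np.arctan2(v[1],v[0])))
Cs=np.array([onz(S,*sp(*p),0.012) for p in((152,350),(530,410),(222,492))])
print(((Cs[0]+Cs[1])/2)*1000,np.linalg.norm(Cs[0]-Cs[2]),np.linalg.norm(Cs[1]-Cs[2]))
```

```text
[ 538.18212324 -153.35186483   12.        ] [np.float64(147.06351770766418), np.float64(97.33979389675794), np.float64(148.74273391160187), np.float64(99.4252685332893)]
-156.5085587960469
-155.694003750343
23.989235027501465
24.979627276099237
[ 538.82673839 -153.96681337   12.        ] [np.float64(124.91560955552104), np.float64(76.6448821019601), np.float64(124.20879830747893), np.float64(76.83097283194596)]
-155.76496161985318
-155.67905162590563
24.486706335210357
23.958835310352313
[ 537.12729683 -159.52966073   12.        ] 0.07583280336166073 0.1247637872111262
-156.15817088844625
[ 537.78174828 -153.04189738   12.        ] 0.0970256343935849 0.1463437975319945
```

```bash
cat >> h.py <<'E'
def tool(s): 
    return Ro.from_euler('xyz',s["tcp_rot"],degrees=True).as_matrix(),np.array(s["eef_pos"])
def plan(s,target,yang=None):
    """tool-frame shift to world target; spin so tool y lies along yang (mod 180)"""
    R,p=tool(s);d=R.T@(np.asarray(target)-p)
    cur=np.degrees(np.arctan2(R[1,1],R[0,1]))
    out=[np.round(d,4),'cur y ang',round(cur,2)]
    if yang is not None:
        a=(cur-yang+90)%180-90;out+=['spin',round(a,2)]
    return out
E
python3 - <<'E'
from h import *
from workcell import arm
s=arm.state();R,p=tool(s);print(R.round(3))
print(plan(s,[.583,.124,.12],65.3),plan(s,[.477,.126,.12],62))
d=pickle.load(open("cams0.pkl","rb"));T=d["top"];S=d["side"]
m=np.array([.5385,-.1537]);y=np.radians(24.2);ex=np.array([np.cos(y),np.sin(y)]);ey=np.array([-ex[1],ex[0]])
def sp(x,y):return ((x-3)/7+200,(y-3)/7+130)
# corner tips; side image: right = -x world
for name,sx,sy,px in(("backright",-1,-1,(400,118)),("backleft",1,-1,(247,153))):
    for e in (0,):
        q=m+sx*ex*.040+sy*ey*.022
        o,dd=ray(S,*sp(*px));t=np.dot(q-o[:2],dd[:2])/np.dot(dd[:2],dd[:2]);P=o+t*dd
        print(name,q,P, "expected pix",proj(S,[*q,P[2]]),"top",proj(T,[*q,P[2]]))
E
```

```text
[[-0.     0.23  -0.973]
 [ 0.002 -0.973 -0.23 ]
 [-1.    -0.002 -0.   ]]
[array([ 0.1364, -0.5361, -0.5958]), 'cur y ang', np.float64(-76.72), 'spin', np.float64(37.98)] [array([ 0.1365, -0.5624, -0.4931]), 'cur y ang', np.float64(-76.72), 'spin', np.float64(41.28)]
backright [ 0.5110335  -0.19016356] [ 0.51243998 -0.19010267  0.13619354] expected pix [257.1761398  146.43105702] top [314.82254054 201.76118639]
backleft [ 0.58400311 -0.15736972] [ 0.57655843 -0.15815286  0.14046628] expected pix [232.36001249 151.51439848] top [303.33593936 175.35893741]
```

>>> servo_tool --pt "0 -0.536 -0.596 38" --pt "0 -0.536 -0.596 38" --pt "0 -0.536 -0.596 38" --pt "0 -0.536 -0.596 38" --pt "0 -0.536 -0.596 38" --pt "0 -0.536 -0.596 38" --pt "0 -0.536 -0.596 38" --pt "0 -0.536 -0.596 38" --pt "0 -0.536 -0.596 38" --pt "0 -0.536 -0.596 38" --pt "0 -0.536 -0.596 38" --pt "0 -0.536 -0.596 38" --jaw 95 --squeeze 40

```text
time: 1.1
eef_pos: [0.4066, -0.1304, 0.2561]
tcp_rot: [107.0, 90.0, -97.7]
wrist_force: [2.0, 0.2, 0.2]
width: 0.628
```

Run:
```python
from h import *
from workcell import arm
s=arm.state();print(s['time'],s['joint_pos'].round(1),s['eef_pos'],s['width']);print(plan(s,[.583,.124,.10],65.3))
```

```text
1.1 [-25.4 -11.   93.8  -0.   97.2  89.3] [ 0.40655516 -0.13036576  0.25610831] 0.6279261874420751
[array([ 0.1561, -0.3049, -0.0539]), 'cur y ang', np.float64(-114.72), 'spin', np.float64(-0.02)]
```

>>> servo_tool --pt "0.02 -0.305 -0.054 0" --pt "0.05 -0.305 -0.054 0" --pt "0.1 -0.305 -0.054 0" --pt "0.156 -0.305 -0.054 0" --pt "0.156 -0.305 -0.054 0" --pt "0.156 -0.305 -0.054 0" --pt "0.156 -0.305 -0.054 0" --pt "0.156 -0.305 -0.054 0" --pt "0.156 -0.305 -0.054 0" --pt "0.156 -0.305 -0.054 0" --pt "0.156 -0.305 -0.054 0" --pt "0.156 -0.305 -0.054 0"

```text
time: 2.1
eef_pos: [0.5826, 0.1215, 0.1006]
tcp_rot: [110.3, 90.0, -94.4]
wrist_force: [-0.2, -0.3, -0.2]
width: 0.627
```

Run:
```python
from h import *
from workcell import arm
c=arm.camera("top");cv2.imwrite("pics/t1.png",cv2.resize(c["img"][130:250,150:310],None,fx=4.9,fy=4.9,interpolation=cv2.INTER_CUBIC))
c=arm.camera("side");cv2.imwrite("pics/s1.png",cv2.resize(c["img"][170:290,180:340],None,fx=4.9,fy=4.9,interpolation=cv2.INTER_CUBIC))
s=arm.state();print(s['time'],s['joint_pos'].round(1),s['eef_pos'],s['width'],s['wrist_force']);print(plan(s,[.583,.124,.10],65.3))
```

```text
2.2 [  6.3  15.1  84.7  -0.   80.1 121.1] [0.58302775 0.12105833 0.10184779] 0.6245785226507992 [ 1.08770679 -0.23597889  0.14663129]
[array([ 0.0018, -0.0027,  0.0013]), 'cur y ang', np.float64(-114.79), 'spin', np.float64(-0.09)]
```

View pics/s1.png

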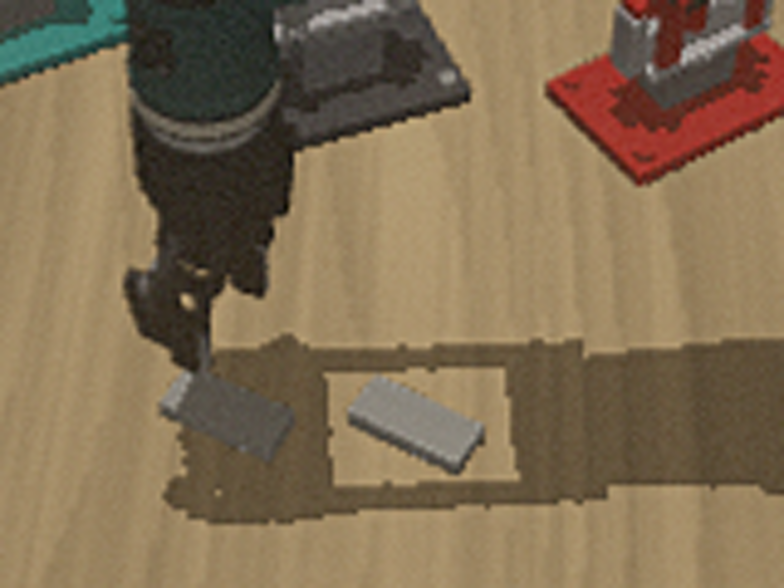

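View pics/t1.png

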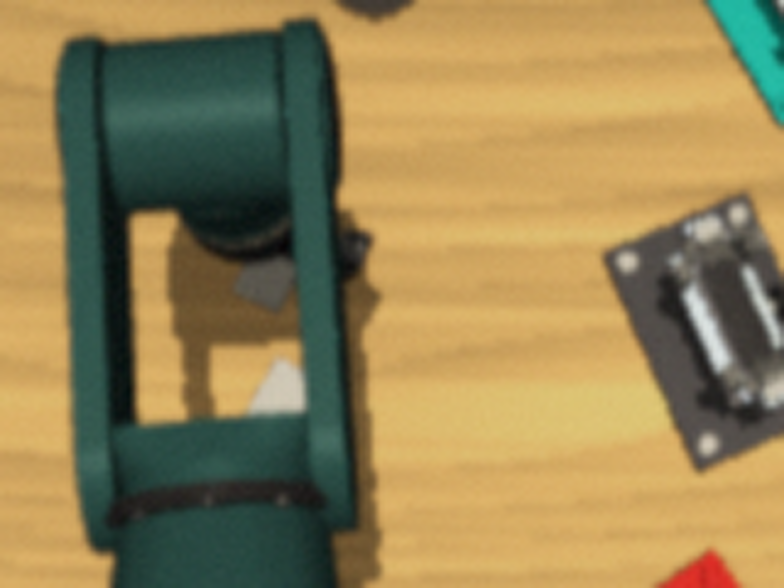

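The side view shows the open fingers over the blank, with the near tip at crop (205,365) and the blank at (228,415). I'll descend around it.

>>> servo_tool --pt "0.036 -0.002 0 0" --pt "0.066 -0.002 0 0" --pt "0.069 -0.002 0 0" --pt "0.069 -0.002 0 0" --pt "0.07 -0.002 0 0"

```text
time: 2.62
eef_pos: [0.5846, 0.1233, 0.0324]
tcp_rot: [-151.5, 89.8, 3.8]
wrist_force: [0.6, -0.3, 0.1]
width: 0.626
```

Run:
```python
from h import *
from workcell import arm
c=arm.camera("side");cv2.imwrite("pics/s2.png",cv2.resize(c["img"][210:290,180:290],None,fx=7,fy=7,interpolation=cv2.INTER_CUBIC))
s=arm.state();print(s['time'],s['eef_pos'],s['width'],s['wrist_force']);print(plan(s,[.583,.124,.028],65.3))
```

```text
2.6667 [0.58513797 0.12352542 0.03294397] 0.6283456002347264 [ 0.23490445 -0.46889374  0.75228504]
[array([0.0049, 0.0005, 0.0022]), 'cur y ang', np.float64(-114.76), 'spin', np.float64(-0.06)]
```

View pics/s2.png

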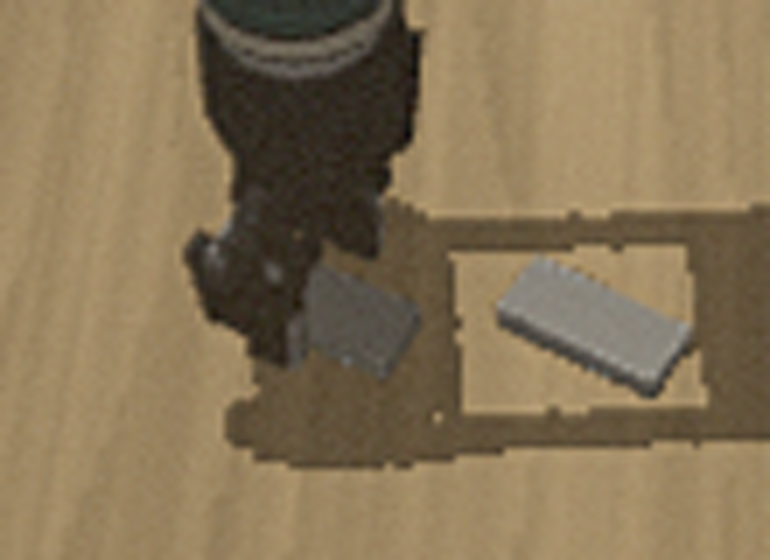

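Run:
```python
from h import *
from workcell import arm
S=pickle.load(open("cams0.pkl","rb"))["side"]
b=np.array([.583,.1238]);a=np.radians(-24.7);ex=np.array([np.cos(a),np.sin(a)]);ey=np.array([-ex[1],ex[0]])
f=lambda q,z:((proj(S,[*q,z])-[180,210])*7+3).round(0)
for sx in(1,-1):
  for sy in(1,-1): print('blank corner',sx,sy,f(b+sx*.036*ex+sy*.016*ey,.012))
t=np.array([.585,.1235])
for o in(-.011,.011): print('near fingertip inner',f(t+o*ex+.0265*ey,.010), 'outer',f(t+o*ex+.041*ey,.010))
```

```text
blank corner 1 1 [224. 298.]
blank corner 1 -1 [265. 241.]
blank corner -1 1 [382. 367.]
blank corner -1 -1 [422. 308.]
near fingertip inner [308. 364.] outer [289. 391.]
near fingertip inner [260. 343.] outer [241. 370.]
```

The finger projection matches what the picture shows. I'll lower a little and grip.

>>> servo_tool --pt "0.004 0 0.002 0" --pt "0.004 0 0.002 0"

```text
time: 2.83
eef_pos: [0.5824, 0.1248, 0.0278]
tcp_rot: [-148.6, 89.9, 6.7]
wrist_force: [-0.4, -0.5, -0.5]
width: 0.63
```

>>> servo_tool --pt "0 0 0 0" --pt "0 0 0 0" --pt "0 0 0 0" --pt "0 0 0 0" --pt "0 0 0 0" --pt "0 0 0 0" --jaw 255 --squeeze 50

```text
time: 3.33
eef_pos: [0.5824, 0.1247, 0.0275]
tcp_rot: [-155.9, 89.9, -0.6]
wrist_force: [-0.7, -1.0, 5.2]
width: 0.355
```

Run:
```python
from h import *
from workcell import arm
s=arm.state();print(s['time'],s['eef_pos'],s['width'],s['wrist_force'])
```

```text
3.3333 [0.58238769 0.12474665 0.02748834] 0.35512577111112864 [-0.71391118 -1.00311946  5.16018197]
```

>>> servo_tool --pt "-0.03 0 0 0" --pt "-0.07 0 0 0" --pt "-0.11 0 0 0" --pt "-0.15 0 0 0" --pt "-0.19 0 0 0" --pt "-0.19 0 0 0" --pt "-0.19 0 0 0"

```text
time: 3.92
eef_pos: [0.5831, 0.1249, 0.2194]
tcp_rot: [-148.4, 89.6, 6.9]
wrist_force: [0.7, -0.3, -3.2]
width: 0.358
```

Run:
```python
from h import *
from workcell import arm
c=arm.camera("side");cv2.imwrite("pics/s3.png",cv2.resize(c["img"][150:290,170:310],None,fx=4,fy=4,interpolation=cv2.INTER_CUBIC))
s=arm.state();print(s['time'],s['eef_pos'],s['width'],s['wrist_force'],s['torque']);print(plan(s,[.5385,-.1537,.217],114.2))
# refine magazine from bolts, fresh top view
c=arm.camera("top");pickle.dump(c,open("t3.pkl","wb"));im=c["img"][160:235,260:340];cv2.imwrite("pics/t3.png",cv2.resize(im,None,fx=7,fy=7,interpolation=cv2.INTER_CUBIC))
```

```text
3.9667 [0.58167352 0.12476002 0.21611117] 0.35716656182685347 [ 0.31890437 -0.40867001 -2.37755268] [0.04295223 0.03801177 0.05087356]
[array([-0.0009,  0.271 , -0.0772]), 'cur y ang', np.float64(-114.72), 'spin', np.float64(-48.92)]
```

View pics/s3.png

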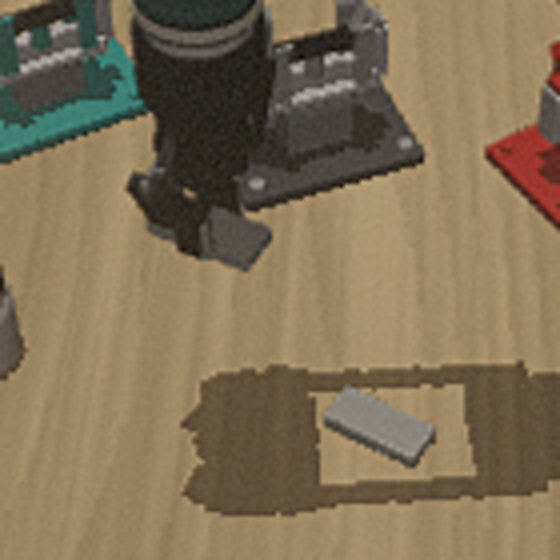

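View pics/t3.png

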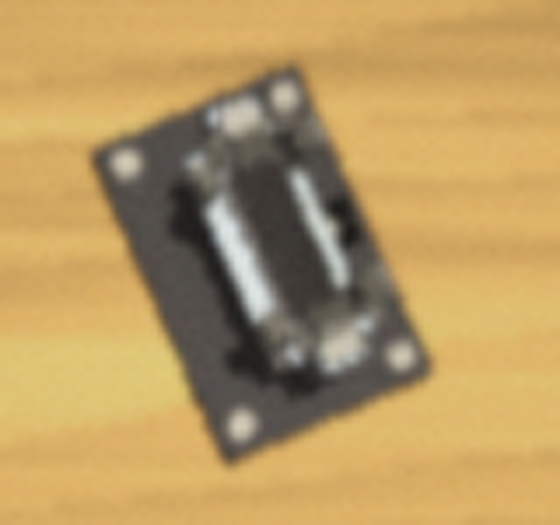

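The side view shows the blank gripped and lifted at crop (235,238). The top view shows the bolts at crop (126,163), (286,96), (401,356), (241,426), the bright lips at (240,115) and (342,340), and the follower between them.

Run:
```python
from h import *
c=pickle.load(open("t3.pkl","rb"))
f=lambda x,y:((x-3)/7+260,(y-3)/7+160)
for z in(.012,.016):
    B=np.array([onz(c,*f(*p),z) for p in((126,163),(286,96),(401,356),(241,426))])*1000
    L=B[1]-B[2]+B[0]-B[3];print(B.mean(0),np.degrees(np.arctan2(L[1],L[0])),np.linalg.norm(L)/2,np.linalg.norm(B[0]-B[1]))
C=np.array([onz(c,*f(*p),.012) for p in((96,153),(298,68),(434,367),(229,462))])*1000
L=C[1]-C[2]+C[0]-C[3];print('corners',C.mean(0),np.degrees(np.arctan2(L[1],L[0])),np.linalg.norm(L)/2,np.linalg.norm(C[0]-C[1]))
m=[.5385,-.154]
for z in(.052,.1,.11,.12,.13,.14): print(z,((proj(c,[*m,z])-[260,160])*7+3).round(1))
a=np.array(f(240,115));b=np.array(f(342,340))
for z in (.1,.12): print(z,onz(c,*(a+b)/2,z),np.linalg.norm(onz(c,*a,z)-onz(c,*b,z)), np.degrees(np.arctan2(*(onz(c,*a,z)-onz(c,*b,z))[1::-1])))
```

```text
[ 538.67322543 -153.85798856   12.        ] 24.097265499657652 124.91437922673512 76.7072604346684
[ 538.21381394 -153.44395388   16.        ] 24.09726549965766 124.5499073378159 76.48344600851898
corners [ 537.80920986 -154.18988454   12.        ] 24.230082716210383 145.3291799517424 96.98419390560201
0.052 [273.5 249.4]
0.1 [286.1 235.9]
0.11 [288.8 232.9]
0.12 [291.6 229.9]
0.13 [294.4 226.9]
0.14 [297.3 223.8]
0.1 [ 0.54198377 -0.1560064   0.1       ] 0.10129109706817477 24.67282357823292
0.12 [ 0.53947754 -0.15376073  0.12      ] 0.09971201146153183 24.672823578232926
```

>>> servo_tool --pt "0 0.272 -0.077 -48.8" --pt "0 0.272 -0.077 -48.8" --pt "0 0.272 -0.077 -48.8" --pt "0 0.272 -0.077 -48.8" --pt "0 0.272 -0.077 -48.8" --pt "0 0.272 -0.077 -48.8" --pt "0 0.272 -0.077 -48.8" --pt "0 0.272 -0.077 -48.8" --pt "0 0.272 -0.077 -48.8" --pt "0 0.272 -0.077 -48.8" --pt "0 0.272 -0.077 -48.8" --pt "0 0.272 -0.077 -48.8"

```text
time: 5.02
eef_pos: [0.5377, -0.1531, 0.215]
tcp_rot: [-56.2, 89.9, 148.0]
wrist_force: [-0.9, 0.0, -1.9]
width: 0.358
```

Run:
```python
from h import *
from workcell import arm
c=arm.camera("side");cv2.imwrite("pics/s4.png",cv2.resize(c["img"][110:210,190:310],None,fx=5,fy=5,interpolation=cv2.INTER_CUBIC))
s=arm.state();print(s['time'],s['joint_pos'].round(1),s['eef_pos'],s['width'],s['wrist_force']);print(plan(s,[.5377,-.1541,.195],114.1))
```

```text
5.0667 [-21.7   6.9  81.1   0.   92.1  44.1] [ 0.53788922 -0.15315534  0.21544081] 0.3522167819002034 [ 1.03622958 -0.44837132 -2.34572376]
[array([0.0204, 0.0008, 0.0005]), 'cur y ang', np.float64(-65.83), 'spin', np.float64(0.07)]
```

View pics/s4.png

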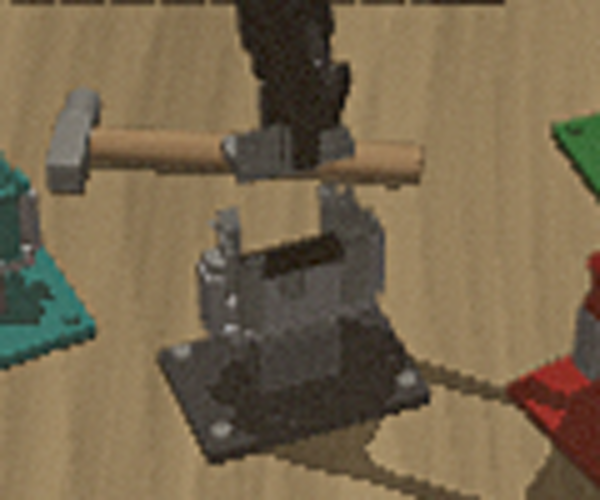

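The blank hangs level and centred over the cage: blank at crop (290,160), cage at (290,270). I'll descend in small steps and watch the force.

>>> servo_tool --pt "0.02 0.001 0 0" --pt "0.035 0.001 0 0" --pt "0.045 0.001 0 0" --pt "0.045 0.001 0 0"

```text
time: 5.4
eef_pos: [0.537, -0.1539, 0.1681]
tcp_rot: [-46.2, 89.7, 158.0]
wrist_force: [0.0, -0.3, -2.6]
width: 0.36
```

>>> servo_tool --pt "0.002 0 0 0" --pt "0.004 0 0 0" --pt "0.006 0 0 0" --pt "0.006 0 0 0"

```text
time: 5.73
eef_pos: [0.5386, -0.1555, 0.1659]
tcp_rot: [130.1, 89.9, -25.8]
wrist_force: [-0.2, 0.0, -2.7]
width: 0.356
```

>>> servo_tool --pt "0.002 0 0 0" --pt "0.004 0 0 0" --pt "0.006 0 0 0" --pt "0.006 0 0 0"

```text
time: 6.07
eef_pos: [0.538, -0.1555, 0.1588]
tcp_rot: [-40.1, 89.9, 164.0]
wrist_force: [-0.0, 0.1, -2.9]
width: 0.357
```

>>> servo_tool --pt "0.002 -0.001 0 0" --pt "0.004 -0.001 0 0" --pt "0.006 -0.001 0 0" --pt "0.006 -0.001 0 0"

```text
time: 6.4
eef_pos: [0.5375, -0.1546, 0.1528]
tcp_rot: [-24.6, 89.9, 179.5]
wrist_force: [-0.5, -0.2, -2.6]
width: 0.357
```

Run:
```python
from h import *
from workcell import arm
c=arm.camera("side");cv2.imwrite("pics/s5.png",cv2.resize(c["img"][110:210,190:310],None,fx=5,fy=5,interpolation=cv2.INTER_CUBIC))
s=arm.state();print(s['time'],s['eef_pos'],s['width'],s['wrist_force'],s['torque']);print(plan(s,[.5377,-.1541,.15],114.1))
```

```text
6.45 [ 0.53760857 -0.15458094  0.15294872] 0.35527766312896425 [-0.271035   -0.20941505 -2.67080115] [-0.02919078  0.07391569  0.02015379]
[array([ 0.0029, -0.0004, -0.0003]), 'cur y ang', np.float64(-65.92), 'spin', np.float64(-0.02)]
```

View pics/s5.png

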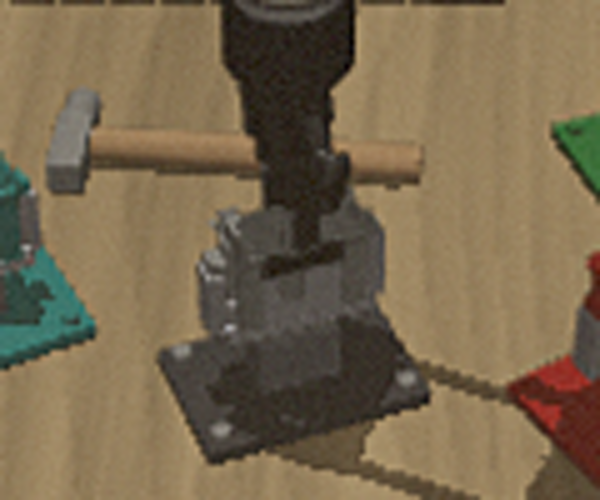

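The blank is inside the mouth, with the dark follower visible below it at (300,262). Continuing.

>>> servo_tool --pt "0.001 0 0 0" --pt "0.002 0 0 0" --pt "0.003 0 0 0" --pt "0.003 0 0 0"

```text
time: 6.78
eef_pos: [0.5378, -0.1549, 0.1505]
tcp_rot: [51.9, 90.0, -104.0]
wrist_force: [-2.7, -1.4, -0.7]
width: 0.357
```

>>> servo_tool --pt "0.001 0 0 0" --pt "0.002 0 0 0" --pt "0.003 0 0 0" --pt "0.003 0 0 0"

```text
time: 7.12
eef_pos: [0.5379, -0.1547, 0.1473]
tcp_rot: [82.8, 90.0, -73.2]
wrist_force: [-1.4, -1.5, 0.2]
width: 0.354
```

>>> servo_tool --pt "0.001 0 0 0" --pt "0.002 0 0 0" --pt "0.003 0 0 0" --pt "0.003 0 0 0"

```text
time: 7.45
eef_pos: [0.5381, -0.1548, 0.1449]
tcp_rot: [109.4, 89.9, -46.5]
wrist_force: [-3.3, -1.8, 3.5]
width: 0.357
```

>>> servo_tool --pt "0 0 0.001 0" --pt "0.001 0 0.001 0" --pt "0.002 0 0.001 0" --pt "0.002 0 0.001 0"

```text
time: 7.78
eef_pos: [0.5375, -0.155, 0.1425]
tcp_rot: [145.7, 89.9, -10.2]
wrist_force: [0.3, -1.0, 4.5]
width: 0.359
```

>>> servo_tool --pt "0.001 0 0 0" --pt "0.002 0 0 0" --pt "0.003 0 0 0" --pt "0.003 0 0 0"

```text
time: 8.12
eef_pos: [0.5368, -0.1549, 0.1384]
tcp_rot: [-37.6, 89.9, 166.5]
wrist_force: [0.0, -1.0, -0.6]
width: 0.353
```

Run:
```python
from h import *
from workcell import arm
c=arm.camera("side");cv2.imwrite("pics/s6.png",cv2.resize(c["img"][110:210,190:310],None,fx=5,fy=5,interpolation=cv2.INTER_CUBIC))
s=arm.state();print(s['time'],s['eef_pos'],s['width'],s['wrist_force'],s['torque'])
```

```text
8.1667 [ 0.5366662  -0.15482164  0.13820883] 0.3533879967803165 [ 0.32462728 -0.08744565  1.03203074] [-0.16510974 -0.04568675 -0.01471266]
```

View pics/s6.png

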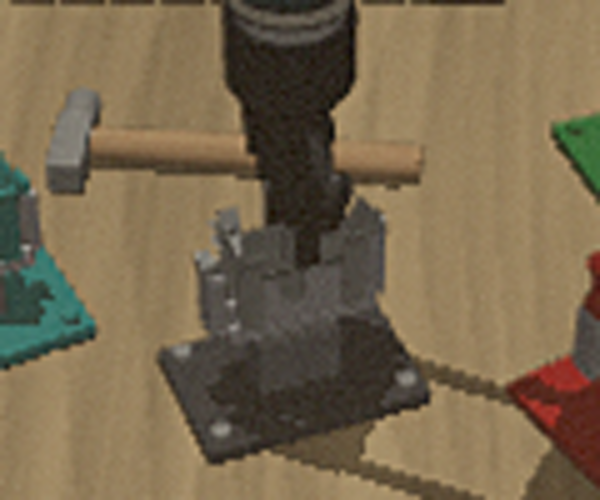

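>>> servo_tool --pt "0.001 0 0 0" --pt "0.002 0 0 0" --pt "0.003 0 0 0" --pt "0.003 0 0 0"

```text
time: 8.5
eef_pos: [0.5367, -0.1547, 0.137]
tcp_rot: [-55.0, 90.0, 149.1]
wrist_force: [-2.6, 1.4, 5.7]
width: 0.361
```

>>> servo_tool --pt "0.001 0 0 0" --pt "0.002 0 0 0" --pt "0.003 0 0 0" --pt "0.003 0 0 0"

```text
time: 8.83
eef_pos: [0.5367, -0.1548, 0.1345]
tcp_rot: [-61.1, 90.0, 142.9]
wrist_force: [-3.7, 0.7, 7.3]
width: 0.357
```

>>> servo_tool --pt "0.001 0 0 0" --pt "0.002 0 0 0" --pt "0.002 0 0 0"

```text
time: 9.08
eef_pos: [0.5367, -0.1548, 0.1326]
tcp_rot: [-57.2, 90.0, 146.9]
wrist_force: [-4.0, 0.9, 7.7]
width: 0.358
```

>>> servo_tool --pt "0.001 0 0 0" --pt "0.002 0 0 0" --pt "0.003 0 0 0" --pt "0.003 0 0 0"

```text
time: 9.42
eef_pos: [0.5367, -0.1548, 0.1298]
tcp_rot: [-57.6, 90.0, 146.5]
wrist_force: [-3.9, 0.7, 8.4]
width: 0.35
```

>>> servo_tool --pt "0.001 0 0 0" --pt "0.002 0 0 0" --pt "0.003 0 0 0" --pt "0.003 0 0 0"

```text
time: 9.75
eef_pos: [0.5367, -0.1548, 0.1263]
tcp_rot: [-56.5, 90.0, 147.6]
wrist_force: [-3.2, -0.2, 7.5]
width: 0.362
```

>>> servo_tool --pt "0.001 0 0 0" --pt "0.002 0 0 0" --pt "0.002 0 0 0" --pt "0.002 0 0 0"

```text
time: 10.08
eef_pos: [0.5367, -0.1548, 0.1241]
tcp_rot: [-52.2, 90.0, 151.9]
wrist_force: [-2.3, 0.8, 6.7]
width: 0.357
```

Run:
```python
from h import *
from workcell import arm
c=arm.camera("side");cv2.imwrite("pics/s7.png",cv2.resize(c["img"][110:210,190:310],None,fx=5,fy=5,interpolation=cv2.INTER_CUBIC))
s=arm.state();print(s['time'],s['eef_pos'],s['width'],s['wrist_force'],s['torque'])
```

```text
10.1333 [ 0.53674057 -0.15474846  0.12416556] 0.35602655284361745 [-2.95856847  0.96467807  6.82002753] [0.07164195 0.44380954 0.00124907]
```

View pics/s7.png

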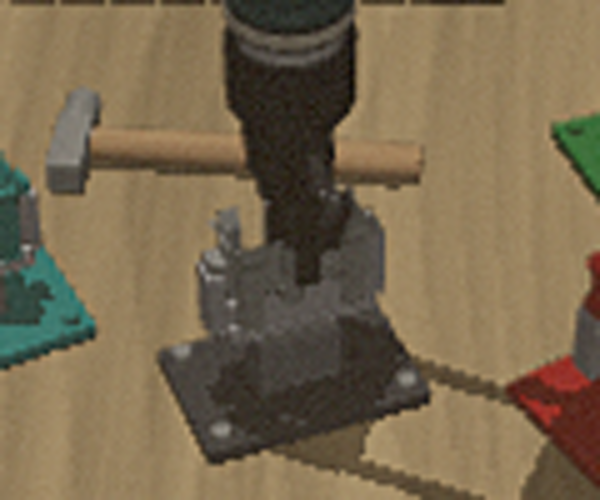

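>>> servo_tool --pt "0.001 0 0 0" --pt "0.002 0 0 0" --pt "0.003 0 0 0" --pt "0.003 0 0 0"

```text
time: 10.47
eef_pos: [0.5367, -0.1548, 0.1212]
tcp_rot: [-50.8, 90.0, 153.3]
wrist_force: [-2.7, 1.0, 7.0]
width: 0.356
```

>>> servo_tool --pt "-0.001 0 0 0" --pt "-0.001 0 0 0" --pt "-0.001 0 0 0"

```text
time: 10.72
eef_pos: [0.5367, -0.1548, 0.1222]
tcp_rot: [-50.7, 90.0, 153.3]
wrist_force: [-2.3, 0.9, 6.2]
width: 0.355
```

>>> servo_tool --pt "-0.001 0 0 0" --pt "-0.002 0 0 0" --pt "-0.003 0 0 0" --pt "-0.003 0 0 0"

```text
time: 11.05
eef_pos: [0.5367, -0.1548, 0.1249]
tcp_rot: [-51.0, 90.0, 153.1]
wrist_force: [-3.1, 0.7, 5.9]
width: 0.353
```

>>> servo_tool --pt "-0.001 0 0 0" --pt "-0.002 0 0 0" --pt "-0.002 0 0 0"

```text
time: 11.3
eef_pos: [0.5367, -0.1548, 0.1265]
tcp_rot: [-52.1, 90.0, 152.0]
wrist_force: [-2.9, 0.8, 5.1]
width: 0.358
```

>>> servo_tool --pt "-0.001 0 0 0" --pt "-0.002 0 0 0" --pt "-0.002 0 0 0"

```text
time: 11.55
eef_pos: [0.5367, -0.1548, 0.1267]
tcp_rot: [-53.8, 89.9, 150.3]
wrist_force: [1.0, -0.1, -3.8]
width: 0.359
```

The blank is caught: pulling up now gives a downward force while the TCP stays at z = 0.1267. I'll relieve the load and release.

>>> servo_tool --pt "0.001 0 0 0" --pt "0.001 0 0 0" --pt "0.001 0 0 0"

```text
time: 11.8
eef_pos: [0.5367, -0.1548, 0.1267]
tcp_rot: [-52.9, 89.9, 151.2]
wrist_force: [-0.6, 0.7, -3.1]
width: 0.356
```

>>> servo_tool --pt "0 0 0 0" --pt "0 0 0 0" --pt "0 0 0 0" --pt "0 0 0 0" --jaw 105

```text
time: 12.13
eef_pos: [0.5375, -0.1552, 0.1281]
tcp_rot: [128.3, 89.9, -27.7]
wrist_force: [-0.3, -0.2, 0.5]
width: 0.587
```

>>> servo_tool --pt "-0.02 0 0 0" --pt "-0.05 0 0 0" --pt "-0.08 0 0 0" --pt "-0.11 0 0 0" --pt "-0.11 0 0 0" --pt "-0.11 0 0 0"

```text
time: 12.63
eef_pos: [0.5383, -0.1555, 0.2408]
tcp_rot: [133.0, 89.6, -22.9]
wrist_force: [-0.6, 0.7, -1.1]
width: 0.587
```

Run:
```python
from h import *
from workcell import arm
c=arm.camera("side");cv2.imwrite("pics/s8.png",cv2.resize(c["img"][110:210,190:310],None,fx=5,fy=5,interpolation=cv2.INTER_CUBIC))
s=arm.state();print(s['time'],s['eef_pos'],s['width'],s['wrist_force'],s['torque']);print(plan(s,[.4767,.1259,.235],62.2))
```

```text
12.6833 [ 0.53733178 -0.15515027  0.23829705] 0.5882966560744621 [ 0.36941968  0.24490965 -0.79153146] [ 0.02526008 -0.02361336  0.02910962]
[array([ 0.0029, -0.2813, -0.0593]), 'cur y ang', np.float64(-65.92), 'spin', np.float64(51.88)]
```

View pics/s8.png

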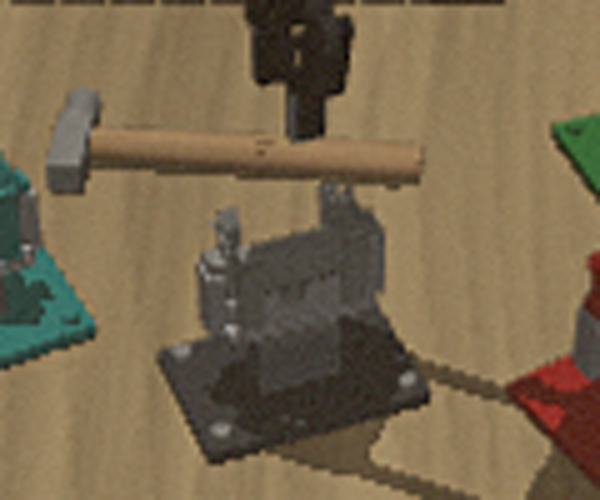

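Blank 1 stays in the cage at crop (300,265) with the fingers clear. On to blank 2.

>>> servo_tool --pt "0 -0.282 -0.06 51.9" --pt "0 -0.282 -0.06 51.9" --pt "0 -0.282 -0.06 51.9" --pt "0 -0.282 -0.06 51.9" --pt "0 -0.282 -0.06 51.9" --pt "0.03 -0.282 -0.06 51.9" --pt "0.07 -0.282 -0.06 51.9" --pt "0.11 -0.282 -0.06 51.9" --pt "0.14 -0.282 -0.06 51.9" --pt "0.14 -0.282 -0.06 51.9" --pt "0.14 -0.282 -0.06 51.9" --pt "0.14 -0.282 -0.06 51.9" --jaw 95

```text
time: 13.68
eef_pos: [0.4748, 0.1268, 0.0948]
tcp_rot: [39.5, 89.7, -168.3]
wrist_force: [-0.1, -0.6, 0.8]
width: 0.629
```

Run:
```python
from h import *
from workcell import arm
c=arm.camera("side");cv2.imwrite("pics/s9.png",cv2.resize(c["img"][200:300,190:310],None,fx=5,fy=5,interpolation=cv2.INTER_CUBIC))
s=arm.state();print(s['time'],s['joint_pos'].round(1),s['eef_pos'],s['width'],s['wrist_force'],s['torque']);print(plan(s,[.4762,.1268,.0275],62.2))
```

```text
13.7333 [  8.3   2.9  99.3  -0.   77.9 126.1] [0.47669079 0.12669827 0.0972167 ] 0.6254451763212793 [ 0.03075526 -0.70236495 -0.07842412] [ 0.02479338 -0.03270613  0.00571017]
[array([0.0697, 0.0001, 0.0004]), 'cur y ang', np.float64(-117.82), 'spin', np.float64(-0.02)]
```

View pics/s9.png

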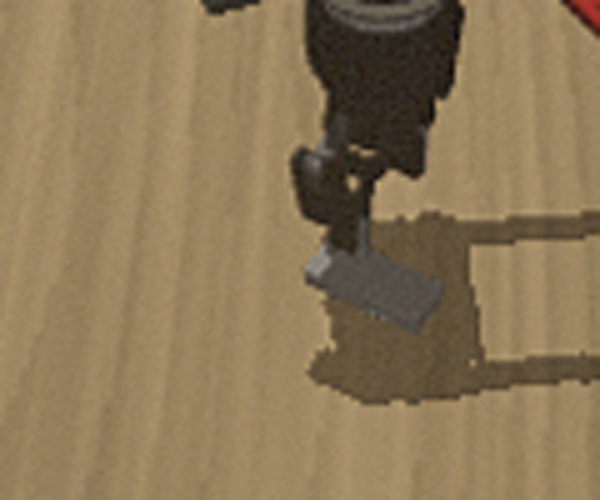

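The fingers stand over blank 2 (crop (375,285)) just as they did over the first. Descending and gripping.

>>> servo_tool --pt "0.035 0 0 0" --pt "0.06 0 0 0" --pt "0.067 0 0 0" --pt "0.068 0 0 0" --pt "0.068 0 0 0"

```text
time: 14.15
eef_pos: [0.4782, 0.1267, 0.0311]
tcp_rot: [-146.7, 89.8, 5.5]
wrist_force: [-0.0, 0.4, 0.0]
width: 0.627
```

Run:
```python
from h import *
from workcell import arm
s=arm.state();print(s['time'],s['eef_pos'],s['width'],s['wrist_force'],s['torque']);print(plan(s,[.4762,.1268,.0275],62.2))
```

```text
14.15 [0.47820006 0.12671653 0.03107111] 0.6269379596206175 [-0.02167046  0.406756    0.03635446] [-0.00893308  0.00444032 -0.01291491]
[array([0.0036, 0.0009, 0.0018]), 'cur y ang', np.float64(-117.86), 'spin', np.float64(-0.06)]
```

>>> servo_tool --pt "0.002 0 0.001 0" --pt "0.002 0 0.001 0"

```text
time: 14.32
eef_pos: [0.4773, 0.1275, 0.0293]
tcp_rot: [-144.7, 89.8, 7.4]
wrist_force: [0.1, -0.3, -0.4]
width: 0.622
```

>>> servo_tool --pt "0 0 0 0" --pt "0 0 0 0" --pt "0 0 0 0" --pt "0 0 0 0" --pt "0 0 0 0" --pt "0 0 0 0" --jaw 255

```text
time: 14.82
eef_pos: [0.4768, 0.1275, 0.0288]
tcp_rot: [-151.2, 89.9, 0.9]
wrist_force: [-1.7, -1.2, 6.0]
width: 0.355
```

>>> servo_tool --pt "-0.03 0 0 0" --pt "-0.07 0 0 0" --pt "-0.11 0 0 0" --pt "-0.15 0 0 0" --pt "-0.19 0 0 0" --pt "-0.19 0 0 0" --pt "-0.19 0 0 0"

```text
time: 15.4
eef_pos: [0.4772, 0.1277, 0.2204]
tcp_rot: [-143.8, 89.6, 8.4]
wrist_force: [-0.3, -0.1, -2.1]
width: 0.351
```

Run:
```python
from h import *
from workcell import arm
s=arm.state();print(s['time'],s['eef_pos'],s['width'],s['wrist_force'],s['torque']);print(plan(s,[.5367,-.1548,.22],114.1))
c=arm.camera("side");cv2.imwrite("pics/s10.png",cv2.resize(c["img"][150:270,190:330],None,fx=5,fy=5,interpolation=cv2.INTER_CUBIC))
```

```text
15.4 [0.4772277  0.12771004 0.22043575] 0.350947439036336 [-0.33764052 -0.14717969 -2.11093202] [ 0.03350032 -0.06811658  0.02659255]
[array([ 0.0006,  0.2221, -0.1844]), 'cur y ang', np.float64(-117.81), 'spin', np.float64(-51.91)]
```

View pics/s10.png

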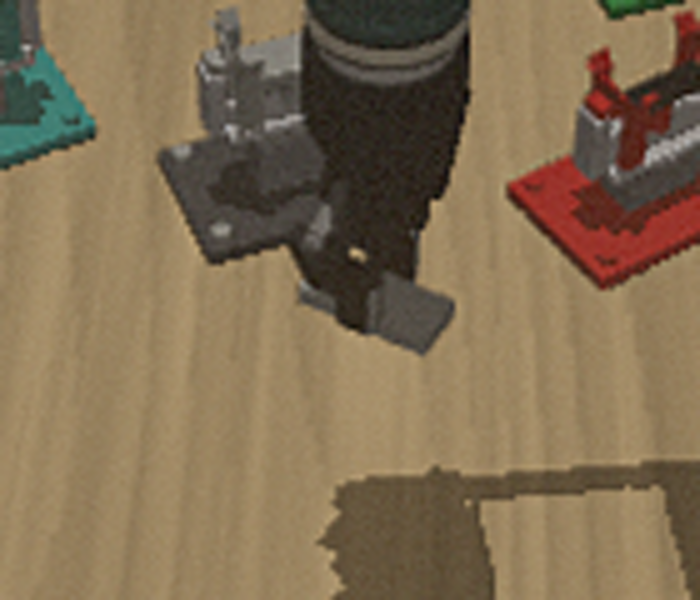

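>>> servo_tool --pt "0 0.222 -0.185 -51.9" --pt "0 0.222 -0.185 -51.9" --pt "0 0.222 -0.185 -51.9" --pt "0 0.222 -0.185 -51.9" --pt "0 0.222 -0.185 -51.9" --pt "0 0.222 -0.185 -51.9" --pt "0 0.222 -0.185 -51.9" --pt "0 0.222 -0.185 -51.9" --pt "0 0.222 -0.185 -51.9" --pt "0 0.222 -0.185 -51.9" --pt "0 0.222 -0.185 -51.9" --pt "0 0.222 -0.185 -51.9"

```text
time: 16.45
eef_pos: [0.5352, -0.1539, 0.2158]
tcp_rot: [-54.3, 89.8, 149.8]
wrist_force: [-0.7, 0.2, -1.5]
width: 0.356
```

Run:
```python
from h import *
from workcell import arm
c=arm.camera("side");cv2.imwrite("pics/s11.png",cv2.resize(c["img"][110:210,190:310],None,fx=5,fy=5,interpolation=cv2.INTER_CUBIC))
s=arm.state();print(s['time'],s['eef_pos'],s['width'],s['wrist_force'],s['torque']);print(plan(s,[.5368,-.1548,.165],114.1))
```

```text
16.5 [ 0.53542721 -0.15379313  0.21636128] 0.3519924695787493 [ 0.3488637  -0.24014345 -1.64659776] [-0.01657724 -0.04235236  0.01020816]
[array([ 0.0514,  0.0016, -0.0009]), 'cur y ang', np.float64(-65.85), 'spin', np.float64(0.05)]
```

View pics/s11.png

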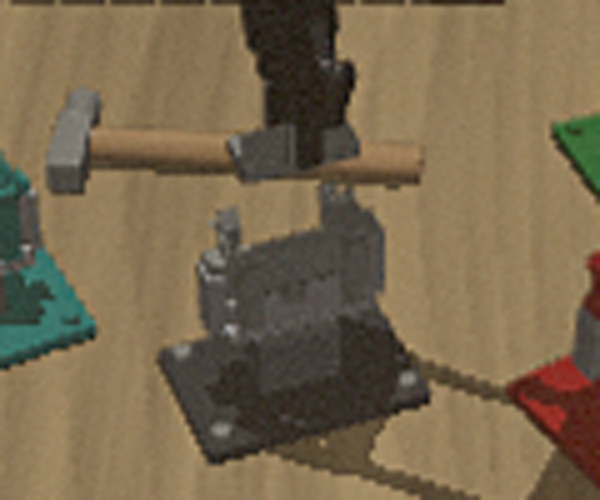

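Blank 2 is level over the cage (crop (293,160)), about 1 px further right than the first one was. I'll correct that while descending.

>>> servo_tool --pt "0.02 0.001 -0.001 0" --pt "0.04 0.001 -0.001 0" --pt "0.05 0.001 -0.001 0" --pt "0.052 0.001 -0.001 0" --pt "0.052 0.001 -0.001 0"

```text
time: 16.92
eef_pos: [0.5367, -0.1548, 0.1645]
tcp_rot: [-45.5, 89.9, 158.6]
wrist_force: [0.5, -0.5, -2.4]
width: 0.36
```

>>> servo_tool --pt "0.003 0 0 0" --pt "0.006 0 0 0" --pt "0.009 0 0 0" --pt "0.009 0 0 0"

```text
time: 17.25
eef_pos: [0.5371, -0.1558, 0.1563]
tcp_rot: [42.4, 90.0, -113.5]
wrist_force: [0.6, -0.7, -2.3]
width: 0.349
```

>>> servo_tool --pt "0.001 0 0 0" --pt "0.002 0 0 0" --pt "0.003 0 0 0" --pt "0.003 0 0 0"

```text
time: 17.58
eef_pos: [0.5371, -0.1555, 0.1533]
tcp_rot: [-104.0, 90.0, 100.1]
wrist_force: [0.1, 1.1, -1.8]
width: 0.352
```

>>> servo_tool --pt "0.001 0 0 0" --pt "0.002 0 0 0" --pt "0.003 0 0 0" --pt "0.003 0 0 0"

```text
time: 17.92
eef_pos: [0.5375, -0.1554, 0.1511]
tcp_rot: [176.9, 89.9, 21.0]
wrist_force: [-1.0, 3.3, 3.0]
width: 0.352
```

>>> servo_tool --pt "0.001 0 0 0" --pt "0.002 0 0 0" --pt "0.003 0 0 0" --pt "0.003 0 0 0"

```text
time: 18.25
eef_pos: [0.5376, -0.1554, 0.1487]
tcp_rot: [164.8, 89.9, 8.9]
wrist_force: [-1.7, 3.9, 4.8]
width: 0.355
```

>>> servo_tool --pt "0.001 0 0 0" --pt "0.002 0 0 0" --pt "0.003 0 0 0" --pt "0.003 0 0 0"

```text
time: 18.58
eef_pos: [0.5378, -0.1553, 0.1461]
tcp_rot: [163.9, 89.9, 8.0]
wrist_force: [-2.5, 3.8, 6.4]
width: 0.357
```

>>> servo_tool --pt "0 -0.001 0 0" --pt "0 -0.001 0 0" --pt "0.001 -0.001 0 0" --pt "0.002 -0.001 0 0" --pt "0.002 -0.001 0 0"

```text
time: 19.0
eef_pos: [0.5377, -0.1551, 0.1444]
tcp_rot: [134.5, 89.8, -21.4]
wrist_force: [-1.2, 2.2, 6.5]
width: 0.353
```

>>> servo_tool --pt "0.001 0 0 0" --pt "0.002 0 0 0" --pt "0.003 0 0 0" --pt "0.003 0 0 0"

```text
time: 19.33
eef_pos: [0.5378, -0.1551, 0.1413]
tcp_rot: [135.5, 89.8, -20.4]
wrist_force: [-0.3, 1.6, 5.1]
width: 0.356
```

>>> servo_tool --pt "0.001 0 0 0" --pt "0.002 0 0 0" --pt "0.003 0 0 0" --pt "0.003 0 0 0"

```text
time: 19.67
eef_pos: [0.5378, -0.1551, 0.1387]
tcp_rot: [136.7, 89.8, -19.2]
wrist_force: [-1.9, 2.7, 7.2]
width: 0.352
```

>>> servo_tool --pt "0.001 0 0 0" --pt "0.002 0 0 0" --pt "0.003 0 0 0" --pt "0.003 0 0 0"

```text
time: 20.0
eef_pos: [0.5378, -0.1551, 0.1358]
tcp_rot: [137.1, 89.8, -18.8]
wrist_force: [-1.6, 3.0, 8.4]
width: 0.357
```

>>> servo_tool --pt "0.001 0 0 0" --pt "0.002 0 0 0" --pt "0.003 0 0 0" --pt "0.003 0 0 0"

```text
time: 20.33
eef_pos: [0.5378, -0.1551, 0.1329]
tcp_rot: [136.4, 89.8, -19.5]
wrist_force: [-1.9, 3.1, 9.0]
width: 0.357
```

>>> servo_tool --pt "0.001 0 0 0" --pt "0.002 0 0 0" --pt "0.002 0 0 0"

```text
time: 20.58
eef_pos: [0.5378, -0.1551, 0.131]
tcp_rot: [136.3, 89.8, -19.6]
wrist_force: [-2.5, 3.4, 8.5]
width: 0.358
```

>>> servo_tool --pt "0.001 0 0 0" --pt "0.002 0 0 0" --pt "0.002 0 0 0" --pt "0.002 0 0 0"

```text
time: 20.92
eef_pos: [0.5378, -0.1551, 0.1288]
tcp_rot: [137.0, 89.8, -18.9]
wrist_force: [-1.8, 2.8, 8.5]
width: 0.356
```

>>> servo_tool --pt "0.001 0 0 0" --pt "0.001 0 0 0" --pt "0.001 0 0 0"

```text
time: 21.17
eef_pos: [0.5378, -0.1551, 0.1274]
tcp_rot: [137.2, 89.8, -18.7]
wrist_force: [-1.4, 3.3, 7.7]
width: 0.359
```

>>> servo_tool --pt "0.001 0 0 0" --pt "0.001 0 0 0" --pt "0.001 0 0 0"

```text
time: 21.42
eef_pos: [0.5379, -0.1551, 0.1264]
tcp_rot: [137.2, 89.8, -18.7]
wrist_force: [-1.9, 2.6, 6.6]
width: 0.355
```

Run:
```python
from h import *
from workcell import arm
c=arm.camera("side");cv2.imwrite("pics/s12.png",cv2.resize(c["img"][110:210,190:310],None,fx=5,fy=5,interpolation=cv2.INTER_CUBIC))
s=arm.state();print(s['time'],s['eef_pos'],s['width'],s['wrist_force'],s['torque'])
```

```text
21.4667 [ 0.5378191  -0.15512403  0.12637166] 0.3522929285624105 [-0.56319954  2.81025967  7.03080766] [0.49494363 0.17642294 0.10246564]
```

View pics/s12.png

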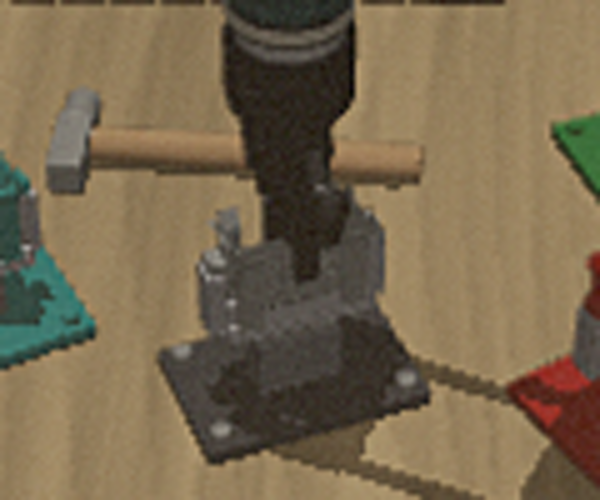

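The force has dropped from 9.0 to about 7 N, as it did with the first blank, and the image shows blank 2 inside the cage. One more millimetre, then a pull test.

>>> servo_tool --pt "0.001 0 0 0" --pt "0.001 0 0 0" --pt "0.001 0 0 0"

```text
time: 21.72
eef_pos: [0.5378, -0.1551, 0.1254]
tcp_rot: [137.2, 89.8, -18.7]
wrist_force: [-0.8, 3.7, 6.9]
width: 0.354
```

>>> servo_tool --pt "-0.001 0 0 0" --pt "-0.002 0 0 0" --pt "-0.002 0 0 0"

```text
time: 21.97
eef_pos: [0.5378, -0.1551, 0.1267]
tcp_rot: [138.0, 89.8, -17.9]
wrist_force: [1.0, 2.8, 6.5]
width: 0.359
```

>>> servo_tool --pt "-0.001 0 0 0" --pt "-0.002 0 0 0" --pt "-0.002 0 0 0"

```text
time: 22.22
eef_pos: [0.5378, -0.1551, 0.1279]
tcp_rot: [139.0, 89.8, -16.9]
wrist_force: [3.5, 2.0, 4.0]
width: 0.356
```

>>> servo_tool --pt "-0.001 0 0 0" --pt "-0.001 0 0 0" --pt "-0.001 0 0 0"

```text
time: 22.47
eef_pos: [0.5377, -0.1551, 0.128]
tcp_rot: [141.4, 89.9, -14.6]
wrist_force: [5.1, 0.7, 0.6]
width: 0.352
```

>>> servo_tool --pt "-0.001 0 0 0" --pt "-0.001 0 0 0" --pt "-0.001 0 0 0"

```text
time: 22.72
eef_pos: [0.5377, -0.1551, 0.128]
tcp_rot: [144.8, 89.9, -11.1]
wrist_force: [7.2, 0.4, -2.7]
width: 0.357
```

>>> servo_tool --pt "0.002 0 0 0" --pt "0.003 0 0 0" --pt "0.004 0 0 0" --pt "0.004 0 0 0"

```text
time: 23.05
eef_pos: [0.5377, -0.1551, 0.1264]
tcp_rot: [137.9, 89.8, -18.0]
wrist_force: [3.7, 2.3, 5.6]
width: 0.355
```

>>> servo_tool --pt "0.001 0 0 0" --pt "0.0015 0 0 0" --pt "0.0015 0 0 0"

```text
time: 23.3
eef_pos: [0.5377, -0.1551, 0.1251]
tcp_rot: [137.1, 89.8, -18.8]
wrist_force: [3.2, 2.6, 7.3]
width: 0.361
```

>>> servo_tool --pt "0.0005 0 0 0" --pt "0.0005 0 0 0" --pt "0.0005 0 0 0"

```text
time: 23.55
eef_pos: [0.5377, -0.1551, 0.1248]
tcp_rot: [137.8, 89.8, -18.1]
wrist_force: [2.8, 2.3, 6.7]
width: 0.353
```

>>> servo_tool --pt "0.0005 0 0 0" --pt "0.0005 0 0 0" --pt "0.0005 0 0 0"

```text
time: 23.8
eef_pos: [0.5377, -0.1551, 0.1248]
tcp_rot: [137.1, 89.8, -18.8]
wrist_force: [1.6, 2.6, 8.4]
width: 0.356
```

>>> servo_tool --pt "0.0005 0 0 0" --pt "0.0005 0 0 0" --pt "0.0005 0 0 0"

```text
time: 24.05
eef_pos: [0.5377, -0.1551, 0.1248]
tcp_rot: [137.0, 89.8, -18.9]
wrist_force: [0.0, 2.2, 9.8]
width: 0.356
```

Run:
```python
from h import *
from workcell import arm
c=arm.camera("top");cv2.imwrite("pics/t12.png",cv2.resize(c["img"][150:240,240:350],None,fx=6,fy=6,interpolation=cv2.INTER_CUBIC))
s=arm.state();print(s['time'],s['eef_pos'],s['width'],s['wrist_force'],s['torque'])
```

```text
24.1 [ 0.53768635 -0.15511481  0.12483064] 0.356712346145099 [ 0.79155333  2.739815   10.514952  ] [ 0.56978922 -0.14513883 -0.04370183]
```

The stop is touched gently (about 12 N) at TCP 0.1248. Seating at 0.128 therefore means the follower is at about 0.0228, which matches two held blanks. Backing off and releasing.

>>> servo_tool --pt "-0.001 0 0 0" --pt "-0.002 0 0 0" --pt "-0.003 0 0 0" --pt "-0.004 0 0 0" --pt "-0.004 0 0 0"

```text
time: 24.52
eef_pos: [0.5373, -0.1552, 0.1271]
tcp_rot: [125.7, 89.9, -30.2]
wrist_force: [4.1, 1.0, 5.4]
width: 0.354
```

>>> servo_tool --pt "0 0 0 0" --pt "0 0 0 0" --pt "0 0 0 0" --pt "0 0 0 0" --jaw 105

```text
time: 24.85
eef_pos: [0.5355, -0.1549, 0.1248]
tcp_rot: [-32.1, 89.8, 171.9]
wrist_force: [0.8, -0.4, -0.3]
width: 0.59
```

>>> servo_tool --pt "-0.02 0 0 0" --pt "-0.05 0 0 0" --pt "-0.08 0 0 0" --pt "-0.12 0 0 0" --pt "-0.14 0 0 0" --pt "-0.14 0 0 0"

```text
time: 25.35
eef_pos: [0.5385, -0.1558, 0.2729]
tcp_rot: [130.6, 89.4, -25.3]
wrist_force: [-0.2, 0.1, 1.3]
width: 0.589
```

>>> servo_tool --pt "0 -0.15 0.1 0" --pt "0 -0.15 0.1 0" --pt "0 -0.15 0.1 0" --pt "0 -0.15 0.1 0" --pt "0 -0.15 0.1 0" --pt "0 -0.15 0.1 0" --pt "0 -0.15 0.1 0"

```text
time: 25.93
eef_pos: [0.3837, -0.0585, 0.2656]
tcp_rot: [23.5, 90.0, -132.4]
wrist_force: [0.7, -0.7, -0.7]
width: 0.587
```

Run:
```python
from h import *
from workcell import arm
c=arm.camera("side");cv2.imwrite("pics/s13.png",cv2.resize(c["img"][130:205,205:295],None,fx=7,fy=7,interpolation=cv2.INTER_CUBIC))
c=arm.camera("top");pickle.dump(c,open("t13.pkl","wb"));cv2.imwrite("pics/t13.png",cv2.resize(c["img"][160:235,260:340],None,fx=7,fy=7,interpolation=cv2.INTER_CUBIC))
s=arm.state();print(s['time'],s['eef_pos'],s['width'],s['wrist_force'],s['torque'])
```

```text
26.0333 [ 0.3846788  -0.05915569  0.26564529] 0.5893271813068863 [ 0.41455905 -0.99607533 -0.82482702] [-0.02215216 -0.00625825  0.05150293]
```

View pics/s13.png

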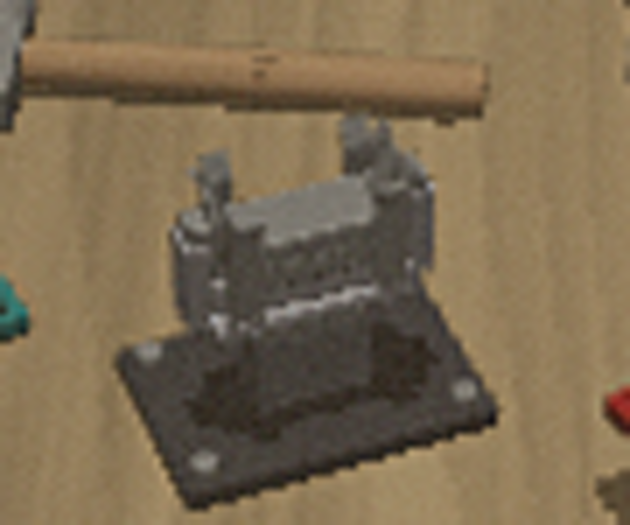

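View pics/t13.png

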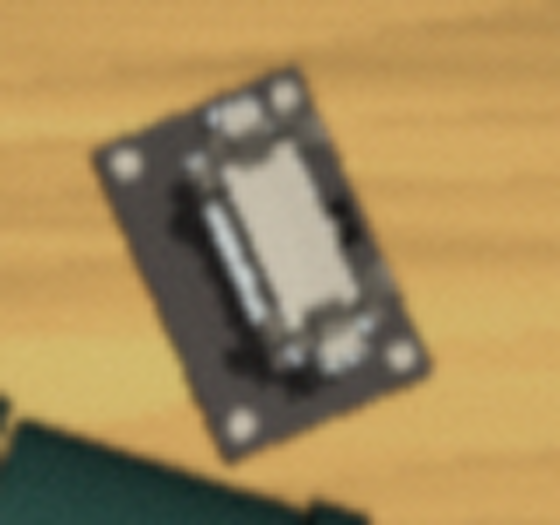

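The top view shows the blank's light face centred at crop (288,232), square to the base, with lip tips over both ends at (250,150) and (335,310). The side view shows the top face flat, with its near edge from (270,240) to (372,215). One last numeric check before handing in.

Run:
```python
from h import *
from workcell import arm
S=arm.camera("side");T=arm.camera("top");d0=pickle.load(open("cams0.pkl","rb"));t13=pickle.load(open("t13.pkl","rb"))
m=np.array([.5385,-.1537]);y=np.radians(24.1);ex=np.array([np.cos(y),np.sin(y)]);ey=np.array([-ex[1],ex[0]])
# side: near top edge points -> heights by intersecting ray with vertical plane y_mag=+16mm
for px in((270,240),(321,228),(372,215)):
    o,dd=ray(S,(px[0]-3)/7+205,(px[1]-3)/7+130);t=(.016-np.dot(o[:2]-m,ey))/np.dot(dd[:2],ey);P=o+t*dd
    print('edge x_mag %.1f mm z %.1f mm'%(np.dot(P[:2]-m,ex)*1e3,P[2]*1e3))
# top: light face rectangle
im=T["img"][170:220,270:325];hsv=cv2.cvtColor(im,cv2.COLOR_BGR2HSV);mk=((hsv[...,1]<60)&(hsv[...,2]>150)).astype(np.uint8)
cs,_=cv2.findContours(mk,cv2.RETR_EXTERNAL,cv2.CHAIN_APPROX_NONE);k=max(cs,key=cv2.contourArea).reshape(-1,2)+[270,170]
P=np.array([onz(T,u,v,.111)[:2] for u,v in k.astype(float)])*1e3;print(cv2.minAreaRect(P.astype(np.float32)),'axis at',m*1e3)
print('motion since t13:',cv2.absdiff(T["img"][160:235,260:340],t13["img"][160:235,260:340]).mean())
for n,b,c in(("top",(118,176,30,22),T),("top jar",(205,95,45,45),T),("top hammer",(350,130,40,100),T)):
    x,yy,w,h=b;print(n,cv2.absdiff(c["img"][yy:yy+h,x:x+w],d0["top"]["img"][yy:yy+h,x:x+w]).mean())
s=arm.state();print(s['time'],s['wrist_force'],s['dq'].round(2))
```

```text
edge x_mag 20.0 mm z 116.1 mm
edge x_mag -3.3 mm z 115.5 mm
edge x_mag -26.9 mm z 115.4 mm
((537.6717529296875, -155.30499267578125), (68.69129180908203, 32.27015686035156), 24.327613830566406) axis at [ 538.5 -153.7]
motion since t13: 1.8993333333333333
top 5.101010101010101
top jar 4.356872427983539
top hammer 4.888333333333334
26.1333 [-0.20476468  0.18208854  0.33811231] [-0.04  0.1  -0.28  0.1   0.16  0.12]
```

Run:
```python
from workcell import arm
print(arm.hand_in())
```

```text
the job is handed in; nothing more can be done
None
```

Both blanks are loaded in the dark magazine and handed in at about 26 s. I gripped each one across its width, pressed it down in 1–3 mm steps while watching the wrist force, and let it go only once the lips held it against an upward pull.

**Force:** peak push at the wrist was about 11 N on blank 1 and 13 N on blank 2.

**Depth:** before letting blank 2 go I eased it down until it just touched the bottom stop. It then sat about 3.2 mm above that, which puts the follower at about 0.0228 m, inside the 0.0215–0.0255 m required.

**Last pictures:** blank 2, on top, lies about 1.8 mm from the cage axis, square within 0.3° and flat within about 0.7 mm over 47 mm. A lip tip shows over each end, the stack looked still, and the arm was well clear.

**Checks that disagreed or fell short:**
- **Height of the stack:** the side view put blank 2's top about 4–5 mm higher than the touch and top-view estimates (115.7 mm against 111 mm). I put this down to pixel and calibration error.
- **Sideways force:** the pull test on blank 2 also showed about 7 N sideways, so one lip may have taken more of the load than the other.
- **Off-cut, jar and hammer:** the before-and-after picture differences were not clear-cut (4–5 grey levels, against 1.9 for the still magazine). I did not measure their positions again, but the arm was never lowered next to any of them.

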